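# Sweep the loose draughtsmen into the counter tray

### The job

Before the games lot goes on view, sweep the three loose round draughtsmen along the table top with the fingertips, through the open side of the three-sided wooden tray, until all three lie flat and wholly inside it. Push them steadily: do not lift or flick them. Leave the chess pawn, the square tile and everything else on the table where they are.

Things in the scene. Friction and masses are not known exactly. Their poses are not given: they have to be found in the camera images.
- tray: fixed three-sided wooden tray, grey lining flush with the table, no front wall or step. Inside 200 mm wide, 130 deep; two side walls and back 12 mm thick, 20 high. Origin: middle of the open mouth, at table height. y axis: from the mouth into the tray (inside y 0 to 130); x axis: along the mouth (inside x -100 to 100). Mouth faces the robot's right (-y) within 13 degrees
- draughtsman1_center (a point): centre (6 mm above the table) of a loose draughtsman: flat round disc of dark wood, 36 mm across, 12 mm thick, 14 to 30 g, lying flat right of the tray; slides easily. The three are alike
- draughtsman2_center (a point): centre (6 mm above the table) of a loose draughtsman: flat round disc of dark wood, 36 mm across, 12 mm thick, 14 to 30 g, lying flat right of the tray; slides easily. The three are alike
- draughtsman3_center (a point): centre (6 mm above the table) of a loose draughtsman: flat round disc of dark wood, 36 mm across, 12 mm thick, 14 to 30 g, lying flat right of the tray; slides easily. The three are alike
- draughtsman1: the same disc; origin at the centre of its underside
- draughtsman2: the same disc; origin at the centre of its underside
- draughtsman3: the same disc; origin at the centre of its underside
- pawn: bystander: dark wooden chess pawn, upright, 30 mm across the foot, 52 mm tall, origin under its foot. Pawn and tile change places: one stands among the draughtsmen, the other farther right
- tile: bystander: flat square gaming tile of the same dark wood, 38 x 38 x 12 mm, origin at the centre of its underside, any yaw; all other things on the table are fixed and stand clear of the work
- teapot: bystander: metal teapot 158 mm tall, body 104 mm across, spout along its +y and handle along -y (about 90 mm out), origin under its centre, far right
- flask: bystander: terracotta flask, 70 mm across, 130 mm tall, origin under its centre, left of the tray
- cup: bystander: white mug 70 mm across, 60 mm tall, handle 30 mm out on its +y side, origin under its centre, left of the tray
Not all that is in view belongs to the job. What is shaped like the draughtsman2 but purple or turquoise is not meant. Leave any green look-alike of the draughtsman1 alone.

How it is judged (in metres and radians):
At the end, for the whole second after the job is handed in: All three draughtsmen lie flat on the table and at rest inside the tray, each centre at least 16 mm past the line of the mouth and between the walls; every bystander is upright and within 12 mm of its start (x of draughtsman1_center in the frame of tray between -0.1 and 0.1 m and y of draughtsman1_center in the frame of tray between 0.016 and 0.13 m and height (world z) of each of draughtsman1_center, draughtsman2_center, draughtsman3_center below 0.01 m and linear speed of each of draughtsman1, draughtsman2, draughtsman3 below 0.02 m/s and x of draughtsman2_center in the frame of tray between -0.1 and 0.1 m and y of draughtsman2_center in the frame of tray between 0.016 and 0.13 m and x of draughtsman3_center in the frame of tray between -0.1 and 0.1 m and y of draughtsman3_center in the frame of tray between 0.016 and 0.13 m and distance of each of pawn, tile, teapot, flask, cup from where it was at the start of the episode below 0.012 m and angle between each of pawn, tile, teapot, flask, cup's own z axis and vertical below 0.15 rad); the robot touches nothing.
It fails at once if a draughtsman is lifted off the table or carried (height (world z) of any of draughtsman1_center, draughtsman2_center, draughtsman3_center above 0.023 m).
It fails at once if a draughtsman is flicked or shot across the table (faster than 0.6 m/s) (linear speed of any of draughtsman1, draughtsman2, draughtsman3 above 0.6 m/s).
It fails at once if another piece on the table is moved by more than 12 mm or tipped (distance of any of pawn, tile, teapot, flask, cup from where it was at the start of the episode above 0.012 m or angle between any of pawn, tile, teapot, flask, cup's own z axis and vertical above 0.3 rad).
It also fails if it takes over 58 s, if anything falls off the work surface, if the arm or the gripper's body presses on something with over 40 N, if the wrist force passes 120 N, or if a joint passes its speed limit or range.

### The arm

A 6-joint arm with a two-finger parallel gripper is mounted at the origin on the work surface. World frame = base frame: x ahead of the robot, y to its left, z up, the work surface at z = 0. Lengths are in mm, angles in degrees, forces in N, time in s.
With the tool pointing down it reaches from about 375 to 925 mm from the base axis. Payload 5.7 kg.
Tool frame: the origin (TCP) lies between the finger pads; the fingertips stand 11 mm ahead of it and the grasp point (between the pads) lies 8 mm behind it (manip.nose_length is the distance from the TCP to the fingertips, in mm); y points along the fingers, z is the direction in which the jaws open and shut, and the axes are right-handed (so a half turn about y gives the same grasp; the last joint's range is limited). The gripper opens to 85 mm and grips with 20 to 120 N. Pads are 22 mm wide; open, the fingers measure 114 mm over their backs; the gripper's body (76 mm by 85 mm) begins 54 mm behind the grasp point. The pads swing forward as they close: fully open they stand 13 mm farther back than shut.
Start: joints at [-76.209, 20.558, 86.54, -0, 72.909, -6.595], TCP at [208.987, -562.392, 213.367] pointing down, gripper open.
Joint ranges: [-170.27, 170.27], [-57.76, 135], [12.27, 136.19], [-55.21, 235.2], [11.17, 155.16], [-170.74, 170.74]. Speed limits (degrees/s): [136.94, 136.94, 180, 180, 180, 180].

### API

Orientations are given as a 3x3 rotation matrix whose columns are the frame's x, y, z axes.
In Python, from station import manip gives the robot as it stands.
- The arm moves only by the tool step_arm, never from a script. Its arguments are lists of equal length, an entry for each row: "slide": the shift along the world's x, y, z in mm, a list of three; "angular": the turn, a rotation vector about the world's x, y, z in degrees, a list of three. A call has 1 to 10 rows; each row shifts and turns the commanded pose from where the row before left it; what a row does not reach is not made up. A row lasts 1/10 s, in which the tool goes at most 50 mm and 8.59 degrees, less where a joint would pass 70% of its speed; a pose out of reach is approached as far as the arm can. A call is refused whole if a number of a shift passes 50 or a number of a turn 8.59, either way. A call with a gripper value outside its range is refused whole. "fingers" is the finger opening in mm, from 0 to 85.4, set as the call begins (left out, the last holds). The fingers move at their own pace and stop on an object; "squeeze" is the grip in N (left out, the last holds). Time passes only in rows, so rows that do not move let the fingers close. It gives the time, the measured TCP pose, the force and the opening at its end, in the units of the state.
- manip.observe(): the state, without advancing time (a new reading comes with each control period).
- manip.snapshot(name): name is "scene" or "top"; returns a dict with "pixels" (480x640x3 uint8, blue, green, red), "fx", "fy", "cx", "cy" (pixels), "k1" (the pictures are not rectified: a ray, as slopes to the right and down, at radius r is drawn at 1 + k1 r^2 times it, then the intrinsics apply), "world_to_cam" (4x4, takes a point from world to camera coordinates). Camera axes: x right, y up, looking along -z (the intrinsics and any distortion apply to the point x, -y, -z); pixel columns grow to the right and rows downward; lengths in mm; the calibration is good to about 2 mm. A picture is of the moment at which its call begins. There is no depth.
- manip.finish_job(): hands the job in, once; it reports no verdict.
The state is a dict: "clock": time; "qpos": joint angles; "qvel": joint speeds; "joint_torque": joint torques, N m; "eef_pos": TCP position; "tool_rot": TCP orientation; "wrist_force": force on the tool from outside, world axes, zero at the start; "wrist_torque": the same for the moment, N m; "width": opening from 0.0 (shut) to 1.0 (fully open).
Only numpy, scipy, OpenCV 4.12 (cv2) and the standard library are available. Lean on these libraries where they do the work, as an engineer would, in place of code of your own. Each camera call takes 0.05 s, during which the arm holds its last target. There are 200 camera calls.

## Working session

There is one attempt and no reset: what is moved stays moved. The work goes in short steps, Python scripts to look and compute and a tool call to move; the robot and the scene stay as the last step left them, time stands still between calls to the robot, and variables do not carry over. Pictures are saved under pics/ and viewed, about 8 in all and at most 12, crops included, and the job is handed in when it is done.

Besides the shell and the picture viewer there is one more tool, called after ">>>" by a JSON object that holds its "method" and its "body". step_arm: Moves the arm, as the interface text tells. Its arguments: {"type":"object","properties":{"slide":{"type":"array"},"angular":{"type":"array"},"fingers":{"type":"number"},"squeeze":{"type":"number"}},"required":["slide","angular"]}

```bash
mkdir -p pics; cat > h.py <<'E'
import numpy as np, cv2
from station import manip
def ray(s,u,v):
    xd=(u-s['cx'])/s['fx']; yd=(v-s['cy'])/s['fy']
    x,y=xd,yd
    for _ in range(30):
        f=1+s['k1']*(x*x+y*y); x,y=xd/f,yd/f
    W=np.array(s['world_to_cam']); R=W[:3,:3]; o=-R.T@W[:3,3]
    return o,R.T@np.array([x,-y,-1.])
def onz(s,u,v,z=0):
    o,d=ray(s,u,v); return o+d*(z-o[2])/d[2]
E
python3 - <<'E'
from h import *
for n in('top','scene'):
    s=manip.snapshot(n); cv2.imwrite(f'pics/{n}0.png',s['pixels']); print(n,{k:v for k,v in s.items() if k!='pixels'})
print(manip.observe())
E
```

```text
top {'fx': 557.8285463468999, 'fy': 557.8285463468999, 'cx': 311.3765259770945, 'cy': 244.3349938059176, 'k1': -0.025950849946927045, 'world_to_cam': array([[ 2.55768609e-02, -9.99316209e-01,  2.67008987e-02,
        -3.58903879e+01],
       [ 9.85924733e-01,  2.96305710e-02,  1.64543158e-01,
        -5.60184793e+02],
       [-1.65221808e-01,  2.21165790e-02,  9.86008423e-01,
        -1.19738816e+03],
       [ 0.00000000e+00,  0.00000000e+00,  0.00000000e+00,
         1.00000000e+00]])}
scene {'fx': 604.7640480109221, 'fy': 604.7640480109221, 'cx': 322.7544053369021, 'cy': 242.22333836104795, 'k1': -0.17283689009007724, 'world_to_cam': array([[ 7.88947093e-01,  6.14281035e-01, -1.48759295e-02,
        -4.51065750e+02],
       [-4.59260286e-01,  6.05585459e-01,  6.49881714e-01,
         2.38287803e+02],
       [ 4.08218659e-01, -5.05890366e-01,  7.59889771e-01,
        -1.68884461e+03],
       [ 0.00000000e+00,  0.00000000e+00,  0.00000000e+00,
         1.00000000e+00]])}
{'clock': 0.1, 'qpos': array([-7.62080665e+01,  2.05955926e+01,  8.65915952e+01,  1.13921137e-03,
        7.29081627e+01, -6.59543582e+00]), 'qvel': array([ 0.04607755, -0.04882572, -0.04565048,  0.1110778 , -0.11414264,
       -0.01164266]), 'joint_torque': array([ 2.57258289e-04, -5.28649950e+01, -2.79351157e+01, -1.48278023e-04,
        5.10056620e-03,  2.45270240e-05]), 'eef_pos': array([ 208.86191769, -561.80533991,  212.62702859]), 'tool_rot': array([[-9.37360889e-01, -3.78278010e-04,  3.48359613e-01],
       [-3.48359755e-01,  1.62072817e-03, -9.37359512e-01],
       [-2.10013746e-04, -9.99998615e-01, -1.65098403e-03]]), 'wrist_force': array([-0.00225439,  0.30091634,  0.11095198]), 'wrist_torque': array([-0.02615818,  0.0659182 ,  0.04957904]), 'width': 1.0012759054495493}
```

View pics/top0.png

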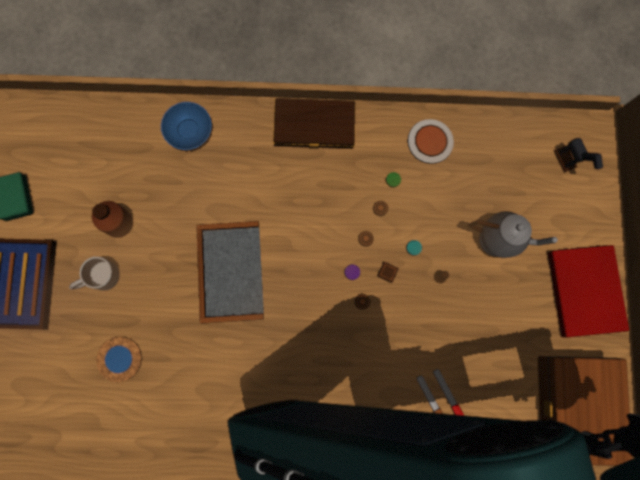

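View pics/scene0.png

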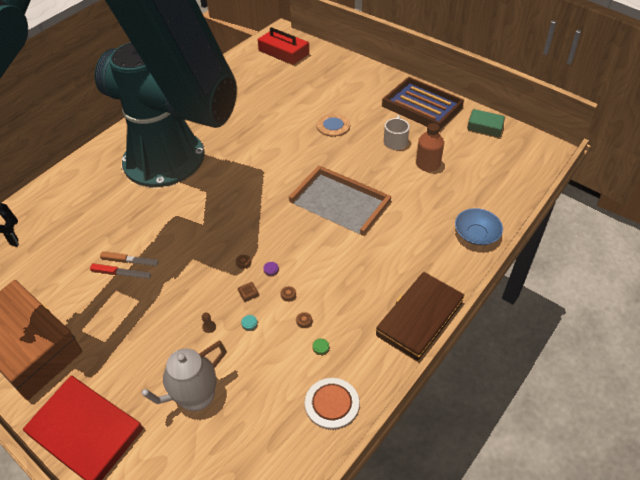

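Top view: tray with its mouth at column ~263. The wooden discs are at about (381,208), (366,239) and (362,302, in shadow). The tile is at (388,271), the pawn at (441,276), and the look-alikes are purple (352,272), turquoise (414,247) and green (393,180).

```bash
cat > meas.py <<'E'
from h import *
def blob(s,u,v,z,r=13,bgr=None):
    p=s['pixels'].astype(np.float32); u0,v0=u-r,v-r
    c=p[v0:v+r+1,u0:u+r+1]; lum=c[...,2]  # red channel: wood table bright
    ring=np.concatenate([lum[0],lum[-1],lum[:,0],lum[:,-1]])
    inn=np.median(lum[r-3:r+4,r-3:r+4]); t=(np.median(ring)+inn)/2
    m=(lum<t).astype(np.uint8)
    n,l,st,ce=cv2.connectedComponentsWithStats(m)
    best=min(range(1,n),key=lambda i:np.hypot(ce[i][0]-r,ce[i][1]-r)-(st[i][4]>60)*5)
    cu,cv=ce[best]+[u0,v0]; A=st[best][4]
    P=onz(s,cu,cv,z); o,_=ray(s,cu,cv); mm=np.linalg.norm(P-o)/s['fx']
    return np.round(P[:2],1),A,round(2*np.sqrt(A/np.pi)*mm,1),(round(cu,1),round(cv,1))
if __name__=='__main__':
    T=manip.snapshot('top'); S=manip.snapshot('scene')
    pts={'dA':(381,208,304,320),'dB':(366,239,288,293),'dC':(362,302,243,261),'tile':(388,271,248,291),'purple':(352,272,271,268),'turq':(414,247,249,322),'green':(393,180,320,346)}
    for k,(a,b,c,d) in pts.items(): print(k,blob(T,a,b,9),blob(S,c,d,9))
    print('pawn',onz(T,441,276,25),onz(S,208,330,0))
    for uv in [(197,225),(258,222),(203,321),(264,319)]: print('tray top',onz(T,*uv,20))
    for uv in [(322,169),(390,198),(291,198),(363,231)]: print('scene tray top',onz(S,*uv,20))
    for n,s,(x0,y0,x1,y1) in (('t',T,(190,165,460,330)),('s',S,(180,150,400,360))):
        cv2.imwrite(f'pics/c{n}.png',cv2.resize(np.clip(s['pixels'][y0:y1,x0:x1]*1.0*(1.6 if n=='t' else 1.2),0,255).astype(np.uint8),None,fx=2.8,fy=2.8,interpolation=cv2.INTER_CUBIC))
E
python3 meas.py
```

```text
dA (array([ 657.4, -179.1]), np.int32(206), np.float64(38.1), (np.float64(380.0), np.float64(208.3))) (array([ 661.9, -182.8]), np.int32(212), np.float64(36.2), (np.float64(303.9), np.float64(320.2)))
dB (array([ 585. , -145.5]), np.int32(205), np.float64(37.5), (np.float64(365.4), np.float64(238.4))) (array([ 589.2, -149.5]), np.int32(198), np.float64(36.1), (np.float64(288.2), np.float64(293.9)))
dC (array([ 437.3, -139.1]), np.int32(186), np.float64(35.2), (np.float64(361.9), np.float64(302.4))) (array([ 441.4, -142.8]), np.int32(164), np.float64(34.5), (np.float64(242.4), np.float64(261.2)))
tile (array([ 508.6, -196.1]), np.int32(291), np.float64(44.5), (np.float64(387.1), np.float64(271.9))) (array([ 512.4, -200.5]), np.int32(276), np.float64(43.0), (np.float64(248.0), np.float64(291.7)))
purple (array([ 506.7, -114.4]), np.int32(210), np.float64(37.5), (np.float64(351.5), np.float64(271.7))) (array([ 510.3, -118.7]), np.int32(190), np.float64(36.5), (np.float64(270.8), np.float64(268.8)))
turq (array([ 567., -257.]), np.int32(194), np.float64(36.9), (np.float64(413.4), np.float64(247.5))) (array([ 570.7, -261.3]), np.int32(214), np.float64(36.5), (np.float64(249.0), np.float64(322.7)))
green (array([ 728.6, -209. ]), np.int32(187), np.float64(37.0), (np.float64(392.8), np.float64(179.2))) (array([ 732.2, -213. ]), np.int32(232), np.float64(36.8), (np.float64(320.7), np.float64(346.5)))
pawn [ 500.72455672 -316.4312102    25.        ] [ 507.04269673 -327.60237992    0.        ]
tray top [602.35634339 241.28810663  20.        ]
tray top [613.626013   102.61314342  20.        ]
tray top [385.73669533 215.26921643  20.        ]
tray top [393.84896566  80.2363398   20.        ]
scene tray top [402.47113312 214.57841393  20.        ]
scene tray top [608.51474275 233.47219453  20.        ]
scene tray top [406.29300157  80.41821145  20.        ]
scene tray top [618.84862545  99.49957546  20.        ]
```

View pics/ct.png

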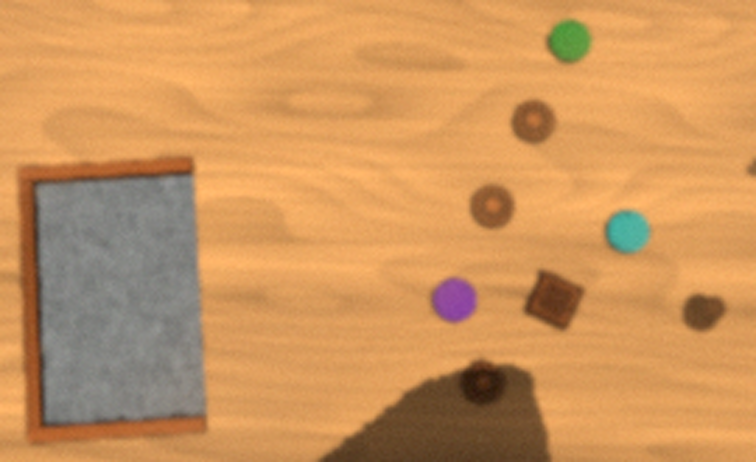

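```bash
python3 -c "
from h import *
print(manip.nose_length)
for u,v in [(258.6,227.1),(263.6,313.9)]: print(onz(manip.snapshot('top'),u,v,0))"
```

```text
11.0
[605.70841813 102.24319043   0.        ]
[405.89482619  82.75214414   0.        ]
```

>>> {"method": "step_arm", "body": {"slide": [[23,37,0],[23,37,0],[23,37,0],[23,37,0],[23,37,0],[23,37,-10],[23,37,-20],[23,37,-20],[23,37,-20],[23,37,-20]], "angular": [[0,0,6.8],[0,0,6.8],[0,0,6.8],[0,0,6.8],[0,0,6.8],[0,0,6.8],[0,0,6.8],[0,0,6.8],[0,0,6.8],[0,0,6.8]], "fingers": 20}}

```text
clock: 1.3
eef_pos: [439.9, -190.9, 123.0]
tool_rot: [[-0.023, 0.001, 1.0], [-1.0, -0.001, -0.023], [0.001, -1.0, 0.001]]
wrist_force: [0.1, -0.5, 0.3]
width: 0.234
```

>>> {"method": "step_arm", "body": {"slide": [[0,0,-25],[0,0,-25],[0,0,-20],[0,0,-15],[0,0,-10],[0,0,-8],[0,0,-4],[0,0,0]], "angular": [[0,0,0],[0,0,0],[0,0,0],[0,0,0],[0,0,0],[0,0,0],[0,0,0],[0,0,0]]}}

```text
clock: 2.1
eef_pos: [439.0, -192.5, 16.3]
tool_rot: [[-0.028, -0.0, 1.0], [-1.0, 0.0, -0.028], [-0.0, -1.0, -0.0]]
wrist_force: [-0.3, -0.3, -0.8]
width: 0.234
```

```bash
python3 -c "
from h import *
s=manip.snapshot('scene'); cv2.imwrite('pics/s1.png',cv2.resize(s['pixels'][150:360,150:400],None,fx=2.8,fy=2.8))
print(manip.observe()['eef_pos'],manip.observe()['wrist_force'])"
```

```text
[ 439.1600897  -192.56908622   16.5865109 ] [-0.25315875  0.19715906  0.27726672]
```

View pics/s1.png

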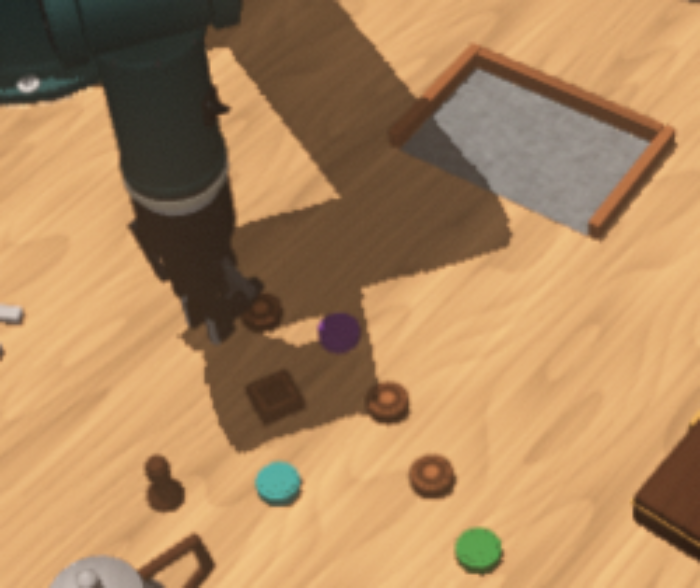

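The fingers are right behind disc C (fingers ~(215,325), disc (262,312)) and clear of the tile. I'll push now.

>>> {"method": "step_arm", "body": {"slide": [[0,6,-2],[0,8,0],[0,12,0],[0,16,0],[0,20,0],[0,20,0],[1,20,0],[1,20,0],[1,20,0],[1,20,0]], "angular": [[0,0,0],[0,0,0],[0,0,0],[0,0,0],[0,0,0],[0,0,0],[0,0,0],[0,0,0],[0,0,0],[0,0,0]]}}

```text
clock: 3.15
eef_pos: [442.6, -28.7, 14.6]
tool_rot: [[-0.028, -0.0, 1.0], [-1.0, 0.0, -0.028], [-0.0, -1.0, -0.0]]
wrist_force: [-0.6, -0.8, -0.3]
width: 0.234
```

```bash
python3 -c "
from h import *
s=manip.snapshot('scene'); cv2.imwrite('pics/s2.png',cv2.resize(s['pixels'][100:360,150:400],None,fx=2.3,fy=2.3))"
```

```text
(no output)
```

View pics/s2.png

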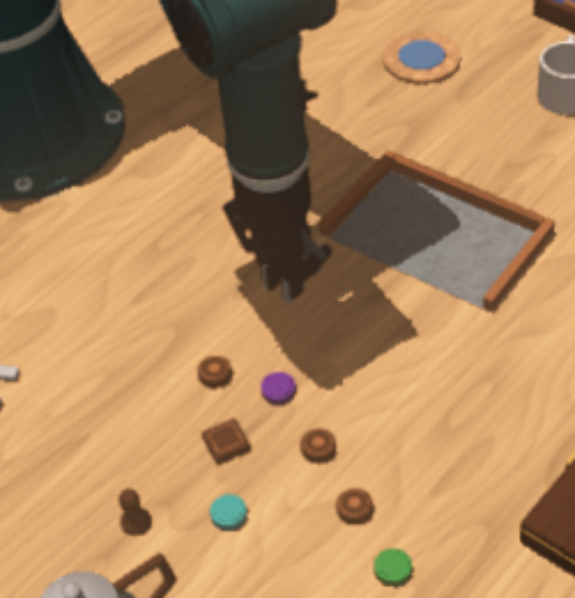

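```bash
python3 -c "
from h import *
s=manip.snapshot('scene'); u,v=150+290/2.3,100+298/2.3
for z in(0,5,10,15,20,25,30): print(onz(s,u,v,z))
W=s['world_to_cam']
for p in [(453,-28.7,3.6),(467,-28.7,3.6),(467,-39.7,3.6),(453,-39.7,3.6)]:
  q=W@np.array([*p,1]); x,y=q[0]/-q[2],-q[1]/-q[2]; f=1+s['k1']*(x*x+y*y); print(p,(s['cx']+s['fx']*x*f-150)*2.3,(s['cy']+s['fy']*y*f-100)*2.3)
t=manip.snapshot('top'); import meas; print(meas.blob(t,362,302,9),meas.blob(s,243,261,9))
cv2.imwrite('pics/s3.png',cv2.resize(s['pixels'][185:275,225:315],None,fx=6.5,fy=6.5,interpolation=cv2.INTER_CUBIC))"
```

```text
[433.91345507 -12.32355519   0.        ]
[437.12627765 -15.48494814   5.        ]
[440.33910023 -18.6463411   10.        ]
[443.5519228  -21.80773405  15.        ]
[446.76474538 -24.969127    20.        ]
[449.97756796 -28.13051996  25.        ]
[453.19039053 -31.29191291  30.        ]
(453, -28.7, 3.6) 293.2508662070334 312.9042572521801
(467, -28.7, 3.6) 303.1952306499187 318.88082937880574
(467, -39.7, 3.6) 296.48609423211815 325.1252170051872
(453, -39.7, 3.6) 286.5332306933008 319.1016323945311
(array([ 439. , -127.1]), np.int32(423), np.float64(53.0), (np.float64(356.7), np.float64(301.5))) (array([ 444.1, -142.9]), np.int32(179), np.float64(36.0), (np.float64(243.1), np.float64(261.8)))
```

View pics/s3.png

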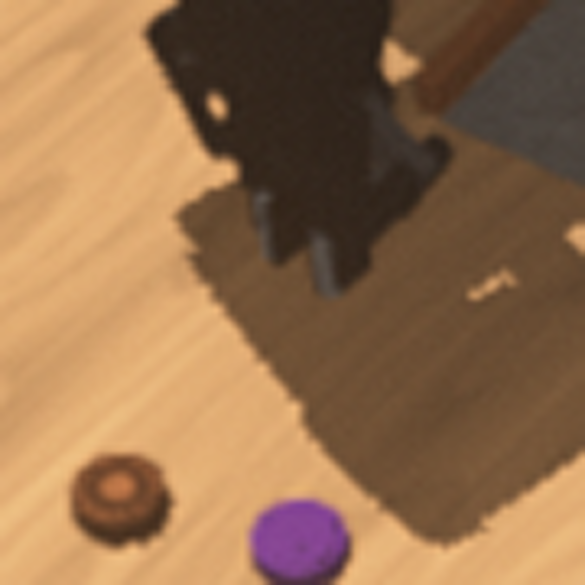

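The disc didn't move: at this reading the fingertips appear to be ~15–20 mm above the table, so they passed over it. I'll feel for the table in this clear spot.

>>> {"method": "step_arm", "body": {"slide": [[0,0,-3],[0,0,-2],[0,0,-2],[0,0,-2],[0,0,0]], "angular": [[0,0,0],[0,0,0],[0,0,0],[0,0,0],[0,0,0]]}}

```text
clock: 3.8
eef_pos: [442.8, -30.7, 5.0]
tool_rot: [[-0.029, -0.001, 1.0], [-1.0, 0.0, -0.029], [-0.0, -1.0, -0.001]]
wrist_force: [-0.4, 0.5, -0.3]
width: 0.236
```

>>> {"method": "step_arm", "body": {"slide": [[0,0,-2],[0,0,-2],[0,0,0]], "angular": [[0,0,0],[0,0,0],[0,0,0]]}}

```text
clock: 4.1
eef_pos: [442.8, -30.4, 1.1]
tool_rot: [[-0.028, -0.001, 1.0], [-1.0, 0.0, -0.028], [-0.0, -1.0, -0.001]]
wrist_force: [0.3, -0.2, -0.3]
width: 0.232
```

>>> {"method": "step_arm", "body": {"slide": [[0,0,-2],[0,0,0]], "angular": [[0,0,0],[0,0,0]]}}

```text
clock: 4.3
eef_pos: [442.9, -30.3, -0.8]
tool_rot: [[-0.028, -0.0, 1.0], [-1.0, 0.0, -0.028], [-0.0, -1.0, -0.0]]
wrist_force: [0.2, -0.0, 0.0]
width: 0.237
```

>>> {"method": "step_arm", "body": {"slide": [[0,0,-2],[0,0,0]], "angular": [[0,0,0],[0,0,0]]}}

```text
clock: 4.5
eef_pos: [442.9, -30.4, -2.8]
tool_rot: [[-0.028, -0.0, 1.0], [-1.0, 0.0, -0.028], [-0.0, -1.0, -0.0]]
wrist_force: [-0.3, 0.2, -0.1]
width: 0.232
```

>>> {"method": "step_arm", "body": {"slide": [[0,0,-2],[0,0,0]], "angular": [[0,0,0],[0,0,0]]}}

```text
clock: 4.7
eef_pos: [442.9, -30.4, -4.8]
tool_rot: [[-0.028, -0.0, 1.0], [-1.0, 0.0, -0.028], [-0.0, -1.0, -0.0]]
wrist_force: [-0.3, 0.7, -0.1]
width: 0.238
```

```bash
python3 -c "
from h import *
s=manip.snapshot('scene')
cv2.imwrite('pics/s4.png',cv2.resize(s['pixels'][185:275,225:315],None,fx=6.5,fy=6.5,interpolation=cv2.INTER_CUBIC))"
```

```text
(no output)
```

View pics/s4.png

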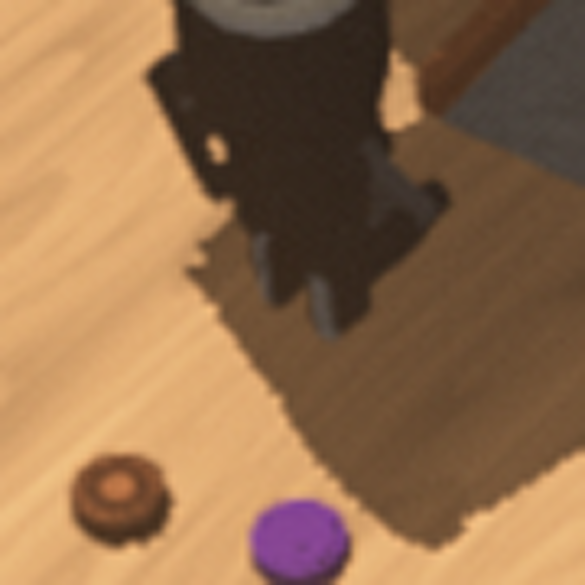

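>>> {"method": "step_arm", "body": {"slide": [[0,0,-2],[0,0,0]], "angular": [[0,0,0],[0,0,0]]}}

```text
clock: 4.95
eef_pos: [442.9, -30.4, -6.8]
tool_rot: [[-0.028, -0.0, 1.0], [-1.0, 0.0, -0.028], [-0.0, -1.0, -0.0]]
wrist_force: [0.6, -1.4, -0.3]
width: 0.234
```

>>> {"method": "step_arm", "body": {"slide": [[0,0,-2],[0,0,0]], "angular": [[0,0,0],[0,0,0]]}}

```text
clock: 5.15
eef_pos: [442.9, -30.4, -8.8]
tool_rot: [[-0.028, -0.0, 1.0], [-1.0, 0.0, -0.028], [-0.0, -1.0, -0.0]]
wrist_force: [0.2, 0.5, -0.4]
width: 0.235
```

>>> {"method": "step_arm", "body": {"slide": [[0,0,-2],[0,0,0]], "angular": [[0,0,0],[0,0,0]]}}

```text
clock: 5.35
eef_pos: [442.9, -30.4, -10.8]
tool_rot: [[-0.028, -0.0, 1.0], [-1.0, 0.0, -0.028], [-0.0, -1.0, -0.0]]
wrist_force: [-0.1, 0.4, 0.4]
width: 0.232
```

>>> {"method": "step_arm", "body": {"slide": [[0,0,-1.5],[0,0,0]], "angular": [[0,0,0],[0,0,0]]}}

```text
clock: 5.55
eef_pos: [442.9, -30.4, -12.3]
tool_rot: [[-0.028, -0.0, 1.0], [-1.0, 0.0, -0.028], [-0.0, -1.0, -0.0]]
wrist_force: [-0.4, 0.0, -0.1]
width: 0.236
```

>>> {"method": "step_arm", "body": {"slide": [[0,0,-1.5],[0,0,0]], "angular": [[0,0,0],[0,0,0]]}}

```text
clock: 5.75
eef_pos: [442.9, -30.4, -13.7]
tool_rot: [[-0.028, -0.0, 1.0], [-1.0, 0.0, -0.028], [-0.0, -1.0, -0.0]]
wrist_force: [-0.0, -1.1, -0.1]
width: 0.235
```

```bash
python3 -c "
from h import *
s=manip.snapshot('scene')
cv2.imwrite('pics/s5.png',cv2.resize(s['pixels'][185:275,225:315],None,fx=6.5,fy=6.5,interpolation=cv2.INTER_CUBIC))"
```

```text
(no output)
```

View pics/s5.png

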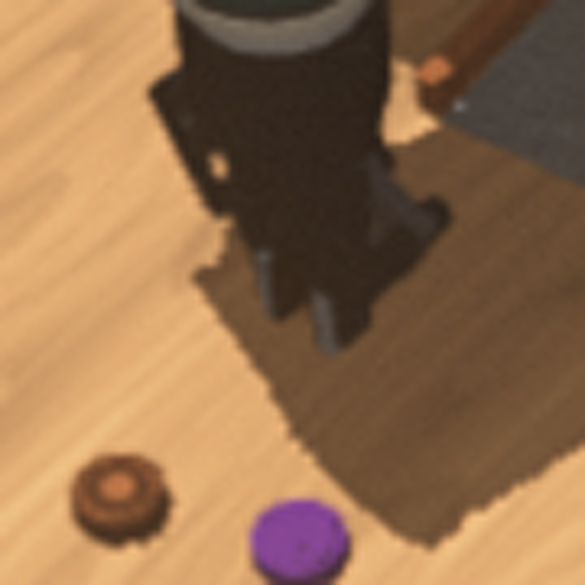

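>>> {"method": "step_arm", "body": {"slide": [[0,0,-1.5],[0,0,0]], "angular": [[0,0,0],[0,0,0]]}}

```text
clock: 6.0
eef_pos: [442.9, -30.4, -15.3]
tool_rot: [[-0.028, -0.0, 1.0], [-1.0, 0.0, -0.028], [-0.0, -1.0, -0.0]]
wrist_force: [0.1, 0.8, 0.2]
width: 0.236
```

>>> {"method": "step_arm", "body": {"slide": [[0,0,-1.5],[0,0,0]], "angular": [[0,0,0],[0,0,0]]}}

```text
clock: 6.2
eef_pos: [442.9, -30.4, -16.8]
tool_rot: [[-0.028, -0.0, 1.0], [-1.0, 0.0, -0.028], [-0.0, -1.0, -0.0]]
wrist_force: [-0.1, 0.1, -0.2]
width: 0.236
```

>>> {"method": "step_arm", "body": {"slide": [[0,0,-1.5],[0,0,0]], "angular": [[0,0,0],[0,0,0]]}}

```text
clock: 6.4
eef_pos: [443.1, -30.4, -17.7]
tool_rot: [[-0.028, 0.0, 1.0], [-1.0, -0.0, -0.028], [0.0, -1.0, 0.0]]
wrist_force: [-2.5, 0.8, 8.0]
width: 0.231
```

>>> {"method": "step_arm", "body": {"slide": [[0,0,-1.5],[0,0,0]], "angular": [[0,0,0],[0,0,0]]}}

```text
clock: 6.6
eef_pos: [443.1, -30.4, -17.9]
tool_rot: [[-0.028, 0.001, 1.0], [-1.0, -0.0, -0.028], [0.0, -1.0, 0.001]]
wrist_force: [-4.9, 0.1, 32.9]
width: 0.233
```

>>> {"method": "step_arm", "body": {"slide": [[0,0,-1.5],[0,0,0]], "angular": [[0,0,0],[0,0,0]]}}

```text
clock: 6.8
eef_pos: [443.2, -30.4, -18.0]
tool_rot: [[-0.028, 0.002, 1.0], [-1.0, -0.001, -0.028], [0.0, -1.0, 0.002]]
wrist_force: [-9.0, 1.1, 56.0]
width: 0.237
```

```bash
python3 -c "
from h import *
s=manip.snapshot('scene'); print(manip.observe()['eef_pos'], manip.observe()['wrist_force'])
cv2.imwrite('pics/s6.png',cv2.resize(s['pixels'][185:275,225:315],None,fx=6.5,fy=6.5,interpolation=cv2.INTER_CUBIC))"
```

```text
[443.18922729 -30.43300014 -17.97470341] [-7.98941383  1.16243716 56.53523178]
```

View pics/s6.png

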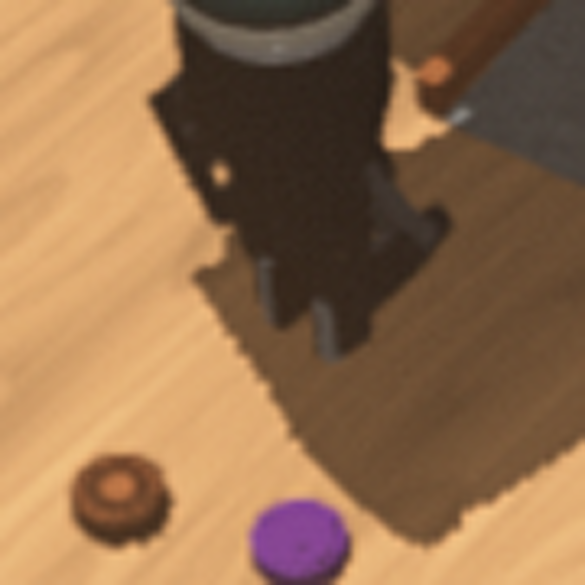

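Contact at TCP z ≈ −17.6, so the fingertips sit ~18 mm behind the reported TCP. I'll lift off and check the lateral offset from the tip pixels, left (285,325) and right (333,357) in the crop.

>>> {"method": "step_arm", "body": {"slide": [[0,0,20],[0,0,43],[0,-40,0],[0,-40,0],[0,-40,0],[-3,-40,0],[0,0,0]], "angular": [[0,0,0],[0,0,0],[0,0,0],[0,0,0],[0,0,0],[0,0,0],[0,0,0]]}}

```text
clock: 7.55
eef_pos: [441.5, -195.5, 42.3]
tool_rot: [[-0.032, 0.003, 0.999], [-0.999, -0.003, -0.032], [0.003, -1.0, 0.003]]
wrist_force: [-0.6, 0.8, -0.5]
width: 0.231
```

```bash
python3 -c "
from h import *
from meas import blob
s=manip.snapshot('scene')
for a,b in [(285,325),(333,357)]: print(onz(s,225+a/6.5,185+b/6.5,0))
print(blob(s,243,261,9)); print(manip.observe()['eef_pos'])"
```

```text
[431.36372745 -36.83821571   0.        ]
[456.50373419 -37.95694347   0.        ]
(array([ 441.7, -140.3]), np.int32(156), np.float64(33.6), (np.float64(243.1), np.float64(260.6)))
[ 440.40799412 -192.85941284   41.93596894]
```

>>> {"method": "step_arm", "body": {"slide": [[0,0,-20],[0,0,-18],[0,0,-10],[0,0,-6],[0,0,0]], "angular": [[0,0,0],[0,0,0],[0,0,0],[0,0,0],[0,0,0]]}}

```text
clock: 8.1
eef_pos: [439.5, -189.5, -12.7]
tool_rot: [[-0.027, -0.001, 1.0], [-1.0, 0.001, -0.027], [-0.001, -1.0, -0.002]]
wrist_force: [0.1, 0.3, -0.4]
width: 0.236
```

>>> {"method": "step_arm", "body": {"slide": [[0,6,0],[0,8,0],[0,10,0],[0,12,0],[0,14,0],[0,14,0],[0,14,0]], "angular": [[0,0,0],[0,0,0],[0,0,0],[0,0,0],[0,0,0],[0,0,0],[0,0,0]]}}

```text
clock: 8.8
eef_pos: [439.8, -110.9, -12.1]
tool_rot: [[-0.028, -0.0, 1.0], [-1.0, 0.0, -0.028], [-0.0, -1.0, -0.0]]
wrist_force: [0.4, -0.6, -0.8]
width: 0.237
```

```bash
python3 -c "
from h import *
s=manip.snapshot('scene')
cv2.imwrite('pics/s7.png',cv2.resize(s['pixels'][150:300,180:400],None,fx=3.2,fy=3.2,interpolation=cv2.INTER_CUBIC)); print(manip.observe()['eef_pos'])"
```

```text
[ 438.86589906 -109.14112606  -12.20545517]
```

View pics/s7.png

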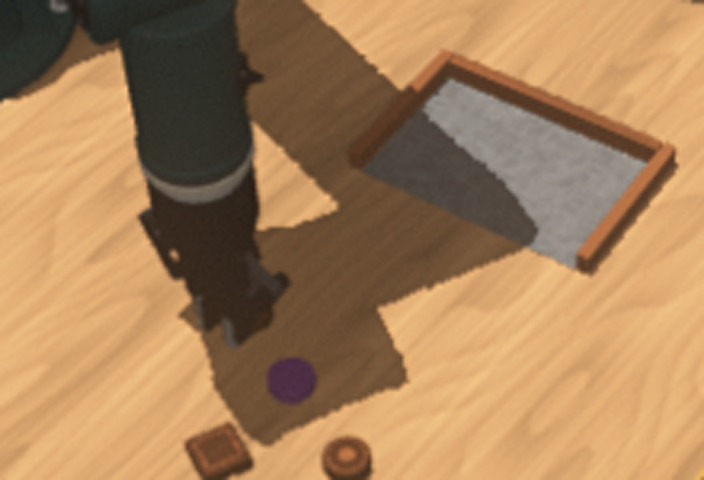

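Disc C has left its old place at crop (201,355) and is moving ahead of the fingers. I'll continue into the tray.

>>> {"method": "step_arm", "body": {"slide": [[0,15,0],[0,16,0],[1,16,0],[1,16,0],[1,16,0],[1,16,0],[1,16,0],[1,16,0],[1,16,0],[0,16,0]], "angular": [[0,0,0],[0,0,0],[0,0,0],[0,0,0],[0,0,0],[0,0,0],[0,0,0],[0,0,0],[0,0,0],[0,0,0]]}}

```text
clock: 9.85
eef_pos: [447.1, 47.6, -12.1]
tool_rot: [[-0.028, 0.0, 1.0], [-1.0, -0.0, -0.028], [0.0, -1.0, 0.0]]
wrist_force: [-0.7, 0.1, 0.3]
width: 0.235
```

>>> {"method": "step_arm", "body": {"slide": [[0,14,0],[0,12,0],[0,10,0],[0,8,0],[0,5,0],[0,3,0],[0,0,0]], "angular": [[0,0,0],[0,0,0],[0,0,0],[0,0,0],[0,0,0],[0,0,0],[0,0,0]]}}

```text
clock: 10.55
eef_pos: [447.0, 98.8, -12.1]
tool_rot: [[-0.028, -0.0, 1.0], [-1.0, -0.0, -0.028], [0.0, -1.0, -0.0]]
wrist_force: [-0.9, 0.7, 0.3]
width: 0.231
```

>>> {"method": "step_arm", "body": {"slide": [[0,-10,0],[0,-10,5],[0,0,40],[0,0,40],[23,-39,0],[26,-46,0],[26,-46,0],[26,-46,0],[26,-46,0],[26,-46,0]], "angular": [[0,0,0],[0,0,0],[0,0,0],[0,0,0],[0,0,3],[0,0,3],[0,0,3],[0,0,3],[0,0,3],[0,0,3.4]]}}

```text
clock: 11.55
eef_pos: [592.8, -181.5, 73.2]
tool_rot: [[0.289, -0.0, 0.957], [-0.957, -0.0, 0.289], [-0.0, -1.0, -0.0]]
wrist_force: [1.0, 0.7, 0.3]
width: 0.236
```

```bash
python3 -c "
from h import *
t=manip.snapshot('top'); s=manip.snapshot('scene'); print(manip.observe()['eef_pos'])
a=cv2.resize(t['pixels'][150:340,180:450],None,fx=2.2,fy=2.2); b=cv2.resize(s['pixels'][150:350,200:400],(418,418))[:,:]
b=cv2.resize(s['pixels'][150:340,280:370],None,fx=2.2,fy=2.2)
cv2.imwrite('pics/m1.png',np.hstack([a,b]))"
```

```text
[ 597.00480672 -186.17820821   73.88743063]
```

View pics/m1.png

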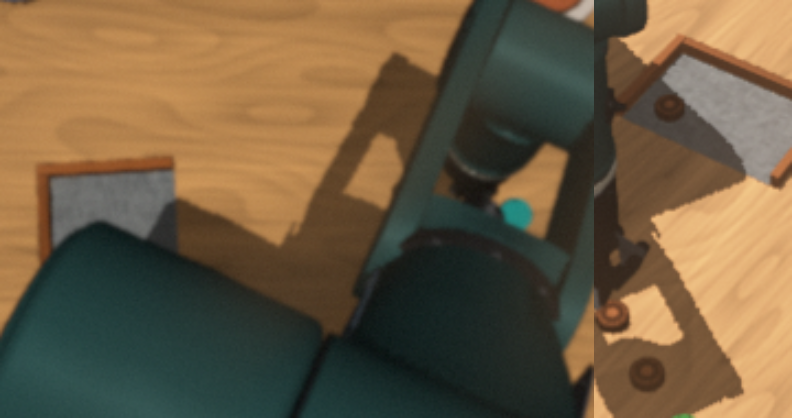

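C is in the tray (about scene (314,198)) and B is unmoved. I'm above and behind B: next I descend and push along (−0.29, 0.957).

>>> {"method": "step_arm", "body": {"slide": [[0,0,-25],[0,0,-25],[0,0,-18],[0,0,-12],[0,0,-6],[0,0,0]], "angular": [[0,0,0],[0,0,0],[0,0,0],[0,0,0],[0,0,0],[0,0,0]]}}

```text
clock: 12.25
eef_pos: [592.3, -178.2, -13.5]
tool_rot: [[0.288, -0.001, 0.958], [-0.958, 0.0, 0.288], [-0.001, -1.0, -0.001]]
wrist_force: [0.7, 0.4, 1.2]
width: 0.237
```

```bash
python3 -c "
from h import *
from meas import blob
s=manip.snapshot('scene'); print(blob(s,314,198,9,9),blob(s,288,294,9),blob(s,304,320,9)); print(manip.observe()['eef_pos'])"
```

```text
(array([442.8, 120.6]), np.int32(150), np.float64(35.8), (np.float64(312.0), np.float64(198.2))) (array([ 581.8, -142.9]), np.int32(354), np.float64(48.4), (np.float64(287.6), np.float64(290.4))) (array([ 660.8, -182.5]), np.int32(211), np.float64(36.1), (np.float64(303.6), np.float64(319.8)))
[ 592.99552669 -178.28246589  -12.86089712]
```

>>> {"method": "step_arm", "body": {"slide": [[-1,4,0],[-2,6,0],[-2,8,0],[-3,10,0],[-3,12,0],[-4,14,0],[-5,16,0],[-5,16,0],[-4,16,0],[-5,16,0]], "angular": [[0,0,0],[0,0,0],[0,0,0],[0,0,0],[0,0,0],[0,0,0],[0,0,0],[0,0,0],[0,0,0],[0,0,0]]}}

```text
clock: 13.3
eef_pos: [558.6, -58.4, -13.1]
tool_rot: [[0.289, -0.0, 0.957], [-0.957, 0.0, 0.289], [-0.0, -1.0, -0.0]]
wrist_force: [0.4, 0.2, -0.2]
width: 0.235
```

>>> {"method": "step_arm", "body": {"slide": [[-5,16,0],[-5,16,0],[-4,16,0],[-5,16,0],[-5,16,0],[-4,16,0],[-5,16,0],[-4,14,0],[-3,12,0],[-3,10,0]], "angular": [[0,0,0],[0,0,0],[0,0,0],[0,0,0],[0,0,0],[0,0,0],[0,0,0],[0,0,0],[0,0,0],[0,0,0]]}}

```text
clock: 14.3
eef_pos: [515.8, 89.1, -13.1]
tool_rot: [[0.289, 0.0, 0.957], [-0.957, -0.0, 0.289], [0.0, -1.0, 0.0]]
wrist_force: [-0.4, 0.4, 1.0]
width: 0.234
```

>>> {"method": "step_arm", "body": {"slide": [[-2,7,0],[-1,4,0],[0,2,0],[0,0,0]], "angular": [[0,0,0],[0,0,0],[0,0,0],[0,0,0]]}}

```text
clock: 14.7
eef_pos: [513.2, 101.0, -13.1]
tool_rot: [[0.289, 0.0, 0.957], [-0.957, -0.0, 0.289], [0.0, -1.0, 0.0]]
wrist_force: [-0.0, 0.2, 0.8]
width: 0.235
```

>>> {"method": "step_arm", "body": {"slide": [[3,-10,0],[3,-10,5],[0,0,30],[0,0,30],[0,0,20],[13,-26,0],[17,-34,0],[17,-34,0],[17,-34,0],[17,-34,0]], "angular": [[0,0,0],[0,0,0],[0,0,0],[0,0,0],[0,0,0],[0,0,0],[0,0,0],[0,0,0],[0,0,0],[0,0,0]]}}

```text
clock: 15.7
eef_pos: [600.6, -84.0, 72.4]
tool_rot: [[0.288, 0.0, 0.958], [-0.958, -0.0, 0.288], [0.0, -1.0, 0.0]]
wrist_force: [0.7, -0.3, 1.2]
width: 0.233
```

>>> {"method": "step_arm", "body": {"slide": [[17,-34,0],[17,-34,0],[17,-34,0],[14,-28,0],[8,-16,0],[0,0,0]], "angular": [[0,0,0],[0,0,0],[0,0,0],[0,0,0],[0,0,0],[0,0,0]]}}

```text
clock: 16.3
eef_pos: [673.9, -231.6, 72.2]
tool_rot: [[0.285, 0.002, 0.958], [-0.958, -0.002, 0.285], [0.002, -1.0, 0.001]]
wrist_force: [-0.6, -0.2, -0.6]
width: 0.236
```

```bash
python3 -c "
from h import *
from meas import blob
s=manip.snapshot('scene'); print(manip.observe()['eef_pos'])
W=s['world_to_cam']
def px(p):
  q=W@np.array([*p,1]); x,y=q[0]/-q[2],-q[1]/-q[2]; f=1+s['k1']*(x*x+y*y); return round(s['cx']+s['fx']*x*f),round(s['cy']+s['fy']*y*f)
for p in [(446,121,9),(508,124,9),(661,-181,9)]: print(px(p),blob(s,*px(p),9,10))"
```

```text
[ 672.77541194 -229.3434467    71.88903204]
(313, 199) (array([436.8, 122.6]), np.int32(200), np.float64(41.4), (np.float64(310.7), np.float64(196.8)))
(333, 208) (array([508.2, 113. ]), np.int32(219), np.float64(42.4), (np.float64(330.3), np.float64(211.0)))
(304, 319) (array([ 655.5, -179. ]), np.int32(301), np.float64(43.2), (np.float64(302.7), np.float64(317.5)))
```

>>> {"method": "step_arm", "body": {"slide": [[0,0,-25],[0,0,-25],[0,0,-18],[0,0,-11],[0,0,-5],[0,0,0]], "angular": [[0,0,0],[0,0,0],[0,0,0],[0,0,0],[0,0,0],[0,0,0]]}}

```text
clock: 16.95
eef_pos: [672.5, -226.5, -12.4]
tool_rot: [[0.289, -0.001, 0.957], [-0.957, 0.0, 0.289], [-0.001, -1.0, -0.001]]
wrist_force: [-0.1, 0.1, -1.2]
width: 0.232
```

>>> {"method": "step_arm", "body": {"slide": [[-2,6,0],[-2,7,0],[-2,8,0],[-3,10,0],[-4,12,0],[-4,14,0],[-5,16,0],[-5,16,0],[-5,16,0],[-5,16,0]], "angular": [[0,0,0],[0,0,0],[0,0,0],[0,0,0],[0,0,0],[0,0,0],[0,0,0],[0,0,0],[0,0,0],[0,0,0]]}}

```text
clock: 17.95
eef_pos: [635.4, -104.4, -12.1]
tool_rot: [[0.289, -0.0, 0.957], [-0.957, 0.0, 0.289], [-0.0, -1.0, -0.0]]
wrist_force: [0.3, -0.5, 0.7]
width: 0.236
```

>>> {"method": "step_arm", "body": {"slide": [[-5,16,0],[-5,16,0],[-5,16,0],[-5,16,0],[-5,16,0],[-5,16,0],[-5,16,0],[-5,16,0],[-5,16,0],[-5,16,0]], "angular": [[0,0,0],[0,0,0],[0,0,0],[0,0,0],[0,0,0],[0,0,0],[0,0,0],[0,0,0],[0,0,0],[0,0,0]]}}

```text
clock: 18.95
eef_pos: [585.5, 55.3, -12.1]
tool_rot: [[0.289, -0.0, 0.957], [-0.957, -0.0, 0.289], [-0.0, -1.0, -0.0]]
wrist_force: [0.1, -0.4, -0.8]
width: 0.232
```

>>> {"method": "step_arm", "body": {"slide": [[-5,14,0],[-4,12,0],[-3,9,0],[-1,5,0],[0,3,0],[0,1,0],[0,0,0]], "angular": [[0,0,0],[0,0,0],[0,0,0],[0,0,0],[0,0,0],[0,0,0],[0,0,0]]}}

```text
clock: 19.65
eef_pos: [573.3, 97.7, -12.2]
tool_rot: [[0.288, 0.0, 0.957], [-0.957, -0.0, 0.288], [0.0, -1.0, 0.0]]
wrist_force: [-0.2, -0.0, -0.2]
width: 0.233
```

>>> {"method": "step_arm", "body": {"slide": [[3,-10,0],[3,-10,5],[0,0,30],[0,0,30],[0,0,30],[0,-40,20],[0,-40,20],[0,-40,0],[0,-40,0],[0,-40,0]], "angular": [[0,0,0],[0,0,0],[0,0,0],[0,0,0],[0,0,0],[0,0,0],[0,0,0],[0,0,0],[0,0,0],[0,0,0]]}}

```text
clock: 20.65
eef_pos: [579.0, -125.0, 123.8]
tool_rot: [[0.288, 0.001, 0.958], [-0.958, -0.001, 0.288], [0.001, -1.0, 0.001]]
wrist_force: [0.7, -0.8, 0.1]
width: 0.233
```

>>> {"method": "step_arm", "body": {"slide": [[0,-40,0],[0,-40,0],[0,-40,0],[0,-40,0],[0,-20,0],[0,0,0],[0,0,0]], "angular": [[0,0,0],[0,0,0],[0,0,0],[0,0,0],[0,0,0],[0,0,0],[0,0,0]]}}

```text
clock: 21.35
eef_pos: [578.4, -302.1, 122.8]
tool_rot: [[0.287, -0.001, 0.958], [-0.958, 0.001, 0.287], [-0.001, -1.0, -0.0]]
wrist_force: [-0.1, 0.8, -0.4]
width: 0.232
```

```bash
python3 -c "
from h import *
s=manip.snapshot('scene');t=manip.snapshot('top')
a=cv2.resize(t['pixels'][190:340,180:430],None,fx=2.6,fy=2.6); b=cv2.resize(s['pixels'][140:360,190:410],(286,286)); b=cv2.resize(s['pixels'][140:280,240:400],(650,569))
c=cv2.copyMakeBorder(a,0,0,0,0,0); 
cv2.imwrite('pics/f1.png',cv2.resize(np.vstack([a,b]),None,fx=.62,fy=.62)); cv2.imwrite('pics/f1.png',np.hstack([cv2.resize(a,(400,240)),cv2.resize(b,(400,350))[:240]]) if 0 else cv2.resize(np.vstack([a,b]),(390,576)))
print(manip.observe()['eef_pos'])"
```

```text
[ 578.60697591 -300.61787556  122.76247412]
```

View pics/f1.png

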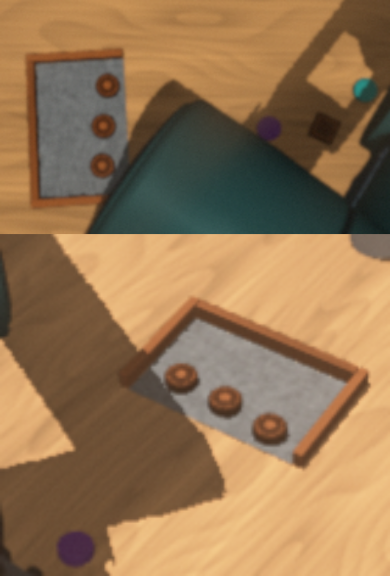

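All three lie inside the tray. A, at crop (107,86), is nearest the mouth, so I'll compute depths numerically and check the bystanders.

```bash
python3 -c "
from h import *
from meas import blob
t=manip.snapshot('top');s=manip.snapshot('scene'); a=[180,190]
m=np.array([505.8,92.5]);ang=np.arctan2(19.5,199.8);X=np.array([np.cos(ang),np.sin(ang)]);Y=np.array([-X[1],X[0]])
for u,v in [(107,86),(103,126),(102,166)]:
  P=onz(t,180+u*250/390,190+v*150/234,12)[:2]; print('top',P,(P-m)@X,(P-m)@Y)
m2=np.array([508,90.5])+np.array([2,-2])
for u,v in [(270,427),(225,399),(181,375)]:
  P=onz(s,240+u*160/390,140+(v-234)*140/342,12)[:2]; print('scene',P,(P-m2)@X,(P-m2)@Y)
print('tile',blob(t,388,271,9))"
```

```text
top [560.65875063 122.46352125] 57.509868361235064 24.493063672072665
top [501.5448947  125.67834956] -1.0121689140230685 33.43477702901903
top [443.43408425 124.53903508] -58.95884831324067 37.94550594879522
scene [567.42568908 119.65886008] 60.18077855618116 25.43340756207976
scene [506.67205905 123.35448295] 0.07342398682430522 35.01292306379409
scene [448.23277204 123.20619227] -58.103914482844864 40.54189627077327
tile (array([ 508.4, -196.4]), np.int32(286), np.float64(44.1), (np.float64(387.2), np.float64(272.0)))
```

```bash
python3 -c "
from station import manip
print(manip.finish_job())"
```

```text
the job is handed in; nothing more can be done
None
```

I swept all three draughtsmen through the open side of the tray with the fingertips, one at a time at about 0.16 m/s. I handed the job in at about 21.5 s, with the arm raised clear.

**Discs:** in the last pictures all three lie flat inside the tray. Measured in the tray frame, x is along the mouth and depth is past the mouth line:

| Disc | x (mm) | Depth, top camera (mm) | Depth, scene camera (mm) |
|---|---|---|---|
| A, closest to the mouth | about +59 | 24.5 | 25.4 |
| B | about 0 | 33.4 | 35.0 |
| C | about −58 | 37.9 | 40.5 |

The limit is 16 mm past the mouth. The two cameras differ by about 4–6 mm in x and 2 mm in y. For the depths I allowed each camera its own offset.

**Other pieces:** the tile measured within 0.4 mm of its start. The purple and turquoise look-alikes looked unmoved. I did not re-measure the pawn, teapot, flask, cup or green look-alike; the sweeps were planned to stay clear of them.

**What went wrong on the way:** the first push passed over disc C without touching it. The fingertips sit about 18 mm behind the reported tool point, where the stated figure puts them 11 mm ahead. I found the table by pressing the tips down lightly. The wrist force reached 56 N there, under the 120 N limit, and I corrected the height for all three pushes.

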